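# Take out the plug-in board and hold the recessed reset down

### The job

The measuring unit must be reset with its plug-in board removed: pull the green board straight up out of the unit by its blue top bar and stand it upright, fully down, in the slot of the grey board stand, and let go of it. Only then take the orange-handled reset pin out of its wooden holder, reach its steel tip through the yellow-ringed hole in the unit's top and press the red button at the bottom all the way down, without forcing it; finish while still gripping the pin and holding the button down. Do not disturb the coil, the brass weight or the black adapter.

Things in the scene. Friction and masses are not known exactly. Their poses are not given: they have to be found in the camera images.
- unit: White bench measuring unit on a grey base, fixed to the table, 200 mm (x) by 220 mm (y) by 90 mm high; origin at the centre of its underside, z up. In its flat top, at height 90 mm: a narrow slot along x, centred 50 mm to +y, holding the board; a yellow-ringed round hole 55 mm to -y with the recessed reset button.
- card_slot (a point): Centre of the mouth of the unit's board slot, at the unit's top (height 90 mm); its axes are the unit's. The slot is 105 mm along x, 6 mm along y and 50 mm deep.
- reset_hole (a point): Centre of the mouth of the reset hole, on top of the yellow ring (28 mm outside diameter, 3 mm high), 93 mm above the table. The hole is vertical, 16 mm in diameter (17 mm inside the ring). The flat top of the red button, 14 mm in diameter, nearly fills the hole and lies 31 mm below this point when not pressed.
- reset_button (a joint): How far the reset button is pressed, m: 0 released, 0.006 fully down (hard stop). It springs back; it starts to move at 1.5 N and takes about 4.5 N fully down. It moves straight down.
- board: Loose green plug-in circuit board, about 120 g (varies), 100 mm long (x), 4 mm thick (y), 92 mm high (z), with a blue grip bar along its top edge: 80 mm long, 10 mm thick, 16 mm high, from 76 to 92 mm above the origin. Origin at the centre of its bottom edge, z up. At the start it stands in the unit's slot, its bottom edge 50 mm below the unit's top, so the bar's top is 42 mm above the unit's top.
- stand: Grey board stand, fixed to the table: a block 150 mm (x) by 56 mm (y) by 50 mm high, origin at the centre of its underside, z up, with one slot open at the top, along x. It lies to the left or to the right of the unit.
- stand_slot (a point): Centre of the floor of the stand's slot, 8 mm above the table; its axes are the stand's. The slot is 114 mm along x, 13 mm along y and 42 mm deep, so a board can lean a little in it. Either way round is fine for the board.
- holder: Wooden holder block, fixed to the table, 56 mm by 56 mm by 60 mm high, origin at the centre of its underside, with a vertical hole 12 mm in diameter in the middle of its top, in which the reset pin stands. It lies on the other side of the unit from the stand.
- pin: Loose reset pin, 45 g, standing upright in the holder: from its tip (the origin, z along the pin towards the handle) a straight steel shaft 7 mm in diameter and 52 mm long, a black collar 22 mm in diameter and 4 mm thick (52 to 56 mm), and a round orange handle 16 mm in diameter and 58 mm long (56 to 114 mm). At the start the collar rests on the holder's top, the tip 8 mm above the table.
- pin_tip (a point): The tip of the pin's steel shaft (the pin's origin).
- coil: Bystander: copper coil with black flanges, standing, 76 mm diameter, 55 mm high; origin at the centre of its underside.
- weight: Bystander: brass weight with a small knob, 52 mm diameter, 44 mm high; origin at the centre of its underside.
- adapter: Bystander: black power adapter, 75 by 50 by 34 mm high; origin at the centre of its underside.
Not all that is in view belongs to the job. Of the things shaped like the board, the green one is meant.

How it is judged:
By the outcome, as a careful person would: the job done as asked, in the order asked, and still so for the second after the job is handed in, while the arm keeps its last pose, push and grip.
It also fails if it takes over 53 s, if anything falls off the work surface, if the arm or the gripper's body presses on something with over 40 N, if the wrist force passes 120 N, or if a joint passes its speed limit or range.

### The arm

A 6-joint arm with a two-finger parallel gripper is mounted at the origin on the work surface. World frame = base frame: x ahead of the robot, y to its left, z up, the work surface at z = 0. Lengths are in mm, angles in rad, forces in N, time in s.
With the tool pointing down it reaches from about 350 to 975 mm from the base axis. Payload 7.1 kg.
Tool frame: the origin (TCP) lies on the front face of the gripper's body, between the roots of the fingers; the fingertips stand 80 mm ahead of it and the grasp point (between the pads) lies 61 mm ahead of it (env.tips_ahead is the distance from the TCP to the fingertips, in mm); z points along the fingers, y is the direction in which the jaws open and shut (so a half turn about z gives the same grasp; the last joint's range is limited). The gripper opens to 88 mm and grips with 3 to 60 N. Pads are 20 mm wide; open, the fingers measure 115 mm over their backs; the gripper's body (75 mm by 178 mm) begins 61 mm behind the grasp point.
Start: joints at [1.253, 0.423, 1.63, -0, 1.089, -0.019], TCP at [183.952, 597.3, 302.675] pointing down, gripper open.
Joint ranges: [-3, 3], [-0.9, 2.11], [0.09, 2.58], [-1.31, 4.45], [0.11, 2.69], [-2.54, 2.54]. Speed limits (rad/s): [2.39, 2.39, 3.01, 3.14, 3.14, 3.14].

### API

Orientations are given as a unit quaternion [x, y, z, w].
In Python, from station import env, set_gripper, viewer, workorder gives the robot as it stands. Calls block until the motion is done:
- env.reach(position, orientation): joint-space move of the TCP to a pose.
- env.move_l(position, rot=None, rate=150, f_stop=None): straight line of the TCP; rot=None keeps the orientation; rate is the mean speed in mm/s. With f_stop (N) it stops when the force on the tool has changed by that much, and returns True; else False.
- env.move_joints(angles): joint-space move.
- set_gripper(opening): finger opening in mm; the grip force is fixed at half the most; returns when the fingers have stopped.
- env.hold(seconds).
- env.ik(position, orientation): joint angles nearest the present ones, or None.
- env.read_state(): the state.
- viewer.camera(name): name is "scene" or "side" or "wrist"; returns the picture (384x512x3 uint8, blue, green, red); there is no depth.
- viewer.camera_params(name): a dict with "fx", "fy", "cx", "cy" (pixels), "dist" ([k1, k2, p1, p2, k3] as OpenCV has them; the pictures are not rectified), "pose" (4x4, takes a point from camera to world coordinates); the wrist camera has in their place "tool_from_camera" (4x4, takes a point from camera to tool coordinates, whose origin is the TCP and whose axes are the flange's). Camera axes: x right, y up, looking along -z (the intrinsics and any distortion apply to the point x, -y, -z); pixel columns grow to the right and rows downward; lengths in mm; the calibration is good to about 2 mm. A picture is of the moment at which its call begins: read the wrist's pose just before it. camera_params takes no time and is no camera call.
A pose or a line that the arm cannot do raises env.IKError and nothing moves.
- workorder.sign_off(): hands the job in, once; it reports no verdict.
The state is a dict: "time_s": time; "qpos": joint angles; "dq": joint speeds; "tau": joint torques, N m; "tool_pos": TCP position; "orientation": TCP orientation; "force": force on the tool from outside, world axes, zero at the start; "wrist_torque": the same for the moment, N m; "width": finger opening in mm.
Only numpy, scipy, OpenCV 4.12 (cv2) and the standard library are available. Lean on these libraries where they do the work, as an engineer would, in place of code of your own. Each camera call takes 0.05 s, during which the arm holds its last target.

## Working session

There is one attempt and no reset: what is moved stays moved. The work goes in short steps, each a Python script; the robot and the scene stay as the last script left them, time stands still between calls to the robot, and variables do not carry over. Pictures are saved under pics/ and viewed, and the job is handed in when it is done.

```bash
ls; mkdir -p pics; python3 - <<'E'
from station import env, set_gripper, viewer, workorder
import cv2
print(env.read_state())
for n in ("scene","side","wrist"):
    im=viewer.camera(n); cv2.imwrite(f"pics/{n}0.png",im); print(n,viewer.camera_params(n))
E
```

```text
pics
{'time_s': 0.0, 'qpos': array([ 1.25299167e+00,  4.23789082e-01,  1.63064130e+00,  2.04684715e-05,
        1.08860636e+00, -1.89596023e-02]), 'dq': array([-0.00150082, -0.00085254,  0.00017138,  0.00155551,  0.00118481,
        0.00091974]), 'tau': array([-1.55672231e-03, -5.44638383e+01, -2.73658866e+01,  6.42588688e-02,
        2.26851652e-02, -1.08849135e-04]), 'tool_pos': array([183.82897922, 596.92310653, 301.95306467]), 'orientation': array([ 1.48871780e-01,  9.88856244e-01, -7.10310342e-04, -1.29940834e-04]), 'force': array([-0.05485059,  0.19136576, -0.07270015]), 'wrist_torque': array([-0.00722024, -0.01641392, -0.01123744]), 'width': 87.64552428661885}
scene {'fx': 432.53194174177423, 'fy': 432.53194174177423, 'cx': 258.36172594715947, 'cy': 197.69221510734758, 'dist': array([-0.1472557,  0.       ,  0.       ,  0.       ,  0.       ]), 'pose': array([[-7.87899575e-02, -8.10718924e-01,  5.80109445e-01,
         1.17848358e+03],
       [ 9.96838329e-01, -5.80769296e-02,  5.42256015e-02,
         1.08648427e+02],
       [-1.02707459e-02,  5.82547763e-01,  8.12731576e-01,
[... 507 characters left out ...]
 6.94915570e-01,  7.18820769e-01,
         6.96621540e+02],
       [ 0.00000000e+00,  0.00000000e+00,  0.00000000e+00,
         1.00000000e+00]])}
wrist {'fx': 328.58811614356773, 'fy': 328.58811614356773, 'cx': 257.54324289565295, 'cy': 198.8914184469433, 'dist': array([-0.06184588,  0.        ,  0.        ,  0.        ,  0.        ]), 'tool_from_camera': array([[ 2.11717405e-04,  9.51648700e-01,  3.07188389e-01,
         8.73122749e+01],
       [ 9.99999697e-01,  2.87287268e-05, -7.78209738e-04,
         4.76849690e-01],
       [-7.49407417e-04,  3.07188461e-01, -9.51648406e-01,
        -8.29124803e+01],
       [ 0.00000000e+00,  0.00000000e+00,  0.00000000e+00,
         1.00000000e+00]])}
```

View pics/scene0.png

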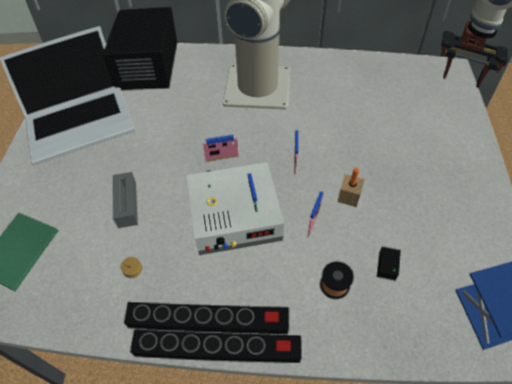

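View pics/side0.png

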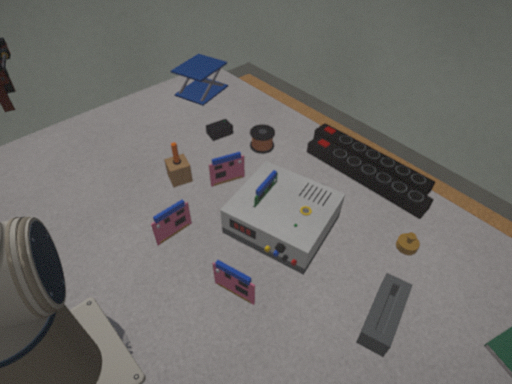

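View pics/wrist0.png

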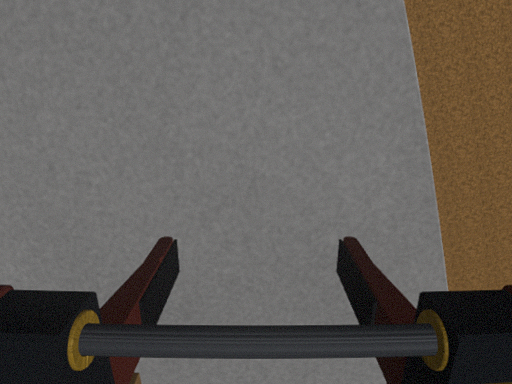

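```bash
cat > h.py <<'E'
from station import env, set_gripper, viewer, workorder
import cv2, numpy as np
from scipy.spatial.transform import Rotation as R
from scipy.optimize import least_squares
def K(p): return np.array([[p['fx'],0,p['cx']],[0,p['fy'],p['cy']],[0,0,1.]])
def tool(st=None):
    st=st or env.read_state(); T=np.eye(4); T[:3,:3]=R.from_quat(st['orientation']).as_matrix(); T[:3,3]=st['tool_pos']; return T
def pose(name,T=None):
    p=viewer.camera_params(name)
    return p,(p['pose'] if name!='wrist' else T@p['tool_from_camera'])
def ray(name,uv,T=None):
    p,M=pose(name,T)
    n=cv2.undistortPoints(np.array([[uv]],float),K(p),p['dist'])[0,0]
    d=M[:3,:3]@np.array([n[0],-n[1],-1.]); return M[:3,3],d/np.linalg.norm(d)
def onz(name,uv,z,T=None):
    o,d=ray(name,uv,T); return o+d*(z-o[2])/d[2]
def proj(name,X,T=None):
    p,M=pose(name,T); X=np.atleast_2d(X).astype(float)
    c=(X-M[:3,3])@M[:3,:3]; c=c*[1,-1,-1]
    return cv2.projectPoints(c,np.zeros(3),np.zeros(3),K(p),p['dist'])[0][:,0]
def snap(name,fn):
    T=tool(); im=viewer.camera(name); cv2.imwrite('pics/'+fn+'.png',im); np.save('pics/'+fn+'_T.npy',T); return im,T
def crop(fn,out,u0,v0,u1,v1,s):
    im=cv2.imread('pics/'+fn+'.png')[v0:v1,u0:u1]
    im=cv2.resize(im,None,fx=s,fy=s,interpolation=cv2.INTER_CUBIC); cv2.imwrite('pics/'+out+'.png',im)
E
python3 - <<'E'
from h import *
crop('scene0','c1',180,155,290,260,5)
crop('side0','c2',215,155,350,270,5)
crop('scene0','c3',100,160,150,235,8)
crop('scene0','c4',325,155,375,215,8)
E
```

```text
(no output)
```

View pics/c1.png

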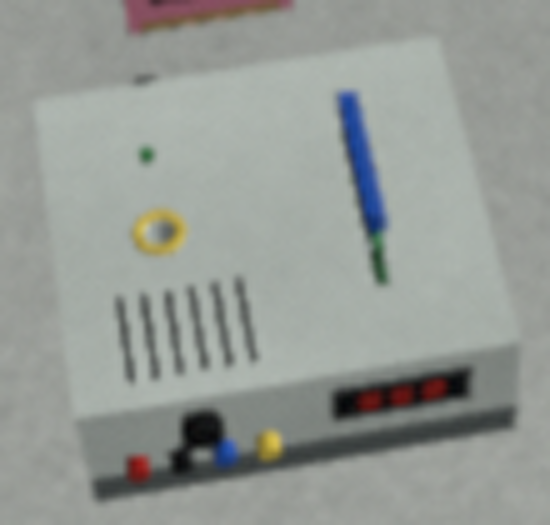

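View pics/c2.png

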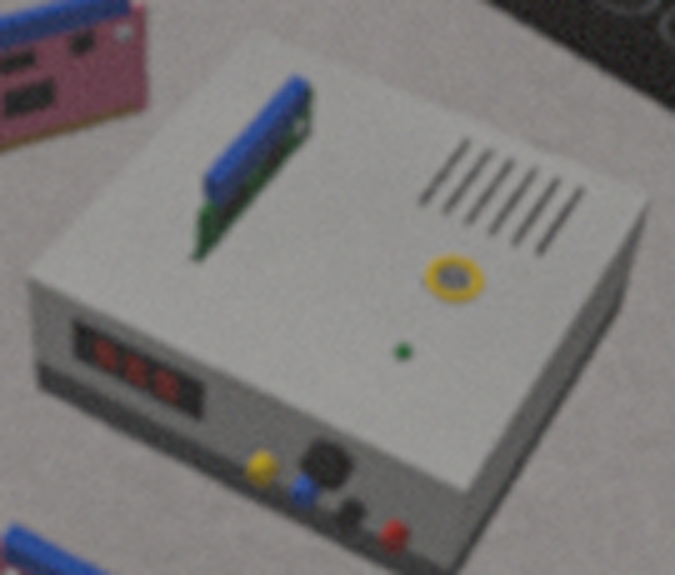

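View pics/c3.png

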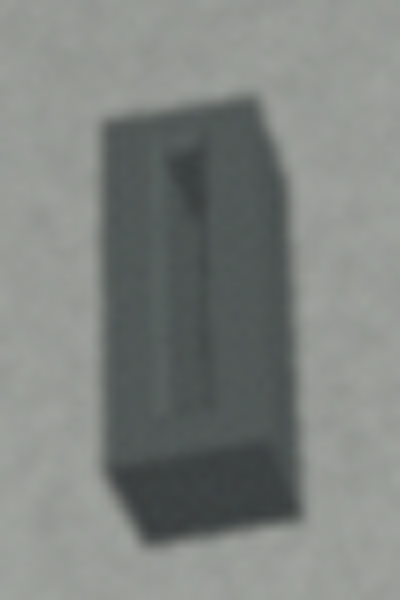

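View pics/c4.png

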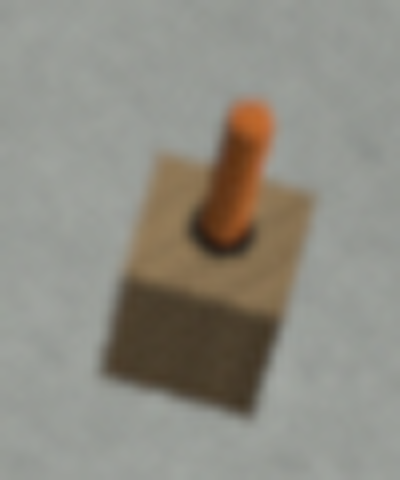

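The scene shows the unit with the green board (bar at c1 348,95 to 375,230), the yellow ring (160,232), the stand on the −y side and the holder with the pin on +y. Three pink decoy boards stand nearby.

```bash
python3 - <<'E'
from h import *
def c(o,s,pts): return [np.array(o)+(np.array(p)+.5)/s-.5 for p in pts]
np.set_printoptions(precision=1,suppress=True)
def show(n,name,o,s,pts,z):
    P=np.array([onz(name,u,z) for u in c(o,s,pts)]); print(n,P[:,:2].tolist(), 'mean',P.mean(0)); return P
u1=show('unit scene','scene',(180,155),5,[(37,100),(440,38),(518,345),(80,418)],90)
u2=show('unit side','side',(215,155),5,[(30,278),(252,35),(648,203),(468,490)],90)
show('ring sc','scene',(180,155),5,[(160,232)],93)
show('ring si','side',(215,155),5,[(455,278)],93)
show('bar sc','scene',(180,155),5,[(347,97),(375,222)],132)
show('stand sc','scene',(100,160),8,[(104,122),(257,97),(290,450),(107,468)],50)
show('holder','scene',(325,155),8,[(157,155),(315,195),(278,318),(125,272)],60)
show('pin top','scene',(325,155),8,[(250,115)],122)
show('pin collar','scene',(325,155),8,[(222,228)],64)
for U in(u1,u2):
  print([np.linalg.norm(U[i]-U[i-1]) for i in range(4)])
E
```

```text
unit scene [[476.8178456328758, -147.11423299416376], [418.99789205807815, 64.50924807756132], [612.1602046000909, 115.57767494825869], [668.9768592497475, -92.15916840598743]] mean [544.2 -14.8  90. ]
unit side [[418.08273888571296, 57.28586937163129], [607.1046015792027, 112.89025941225754], [664.935383295511, -98.94730117517855], [479.38034179355986, -151.78846763016514]] mean [542.4 -20.1  90. ]
ring sc [[559.6980284847075, -68.3715928435904]] mean [559.7 -68.4  93. ]
ring si [[559.0032158938328, -71.5513103653733]] mean [559.  -71.6  93. ]
bar sc [[496.9176873644109, 22.20426373242688], [573.3226992966092, 42.864663862352174]] mean [535.1  32.5 132. ]
stand sc [[460.2661062400018, -372.1240896543529], [445.50989703053176, -319.0815330055772], [591.6182511838977, -270.2474724079935], [603.3553336575404, -330.3961391562848]] mean [ 525.2 -323.    50. ]
holder [[420.2719461888057, 276.2583112973715], [433.7938858331669, 330.0767610537611], [487.1337327768416, 314.1996388932678], [471.650832901183, 263.50381707593897]] mean [453.2 296.   60. ]
pin top [[452.00351141310637, 296.1198256865193]] mean [452.  296.1 122. ]
pin collar [[453.6468158955071, 296.41358013004844]] mean [453.6 296.4  64. ]
[np.float64(199.86281704734304), np.float64(219.38013759751937), np.float64(199.7990570789211), np.float64(215.3664977018592)]
[np.float64(217.8749056568673), np.float64(197.03074066730449), np.float64(219.5895065561079), np.float64(192.93227386602376)]
```

```bash
cat >> h.py <<'E'
def down(a): # tool x axis at world angle a (rad), tool z down
    c,s=np.cos(a),np.sin(a)
    return R.from_matrix(np.array([[c,s,0],[s,-c,0],[0,0,-1.]]).T.T).as_quat()
def st():
    s=env.read_state(); print('t%.2f pos'%s['time_s'],np.round(s['tool_pos'],2),'F',np.round(s['force'],2),'M',np.round(s['wrist_torque'],3),'w%.2f'%s['width'],'q',np.round(s['qpos'],3)); return s
E
python3 - <<'E'
from h import *
a=np.radians(15.3); print(R.from_quat(down(a)).as_matrix().round(2))
p=np.array([543,-17,0])-40*np.array([np.cos(a),np.sin(a),0])+[0,0,330]
q=down(a); print(env.ik(p,q))
env.reach(p,q); st()
snap('wrist','w1')
E
```

```text
[[ 0.96  0.26  0.  ]
 [ 0.26 -0.96  0.  ]
 [ 0.    0.   -1.  ]]
[-7.81315660e-02  2.12487839e-01  1.86529315e+00 -4.44089210e-16
  1.06381167e+00  1.22562939e+00]
t2.64 pos [504.54 -26.92 330.  ] F [ 0.21 -0.04 -0.88] M [-0.03   0.134 -0.005] w87.62 q [-0.077  0.213  1.865  0.     1.064  1.225]
```

View pics/w1.png

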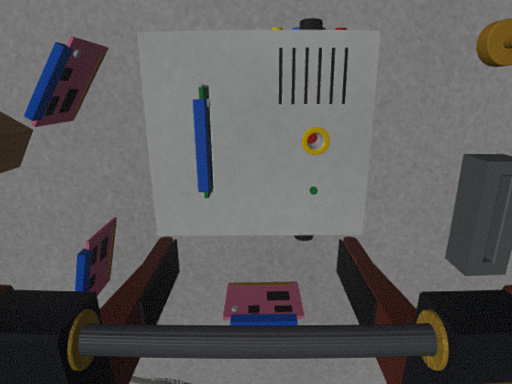

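```bash
python3 - <<'E'
from h import *
crop('w1','w1a',185,75,345,205,5)
crop('w1','w1b',125,20,395,245,2.9)
crop('w1','w1c',440,145,512,285,4)
E
```

```text
(no output)
```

View pics/w1a.png

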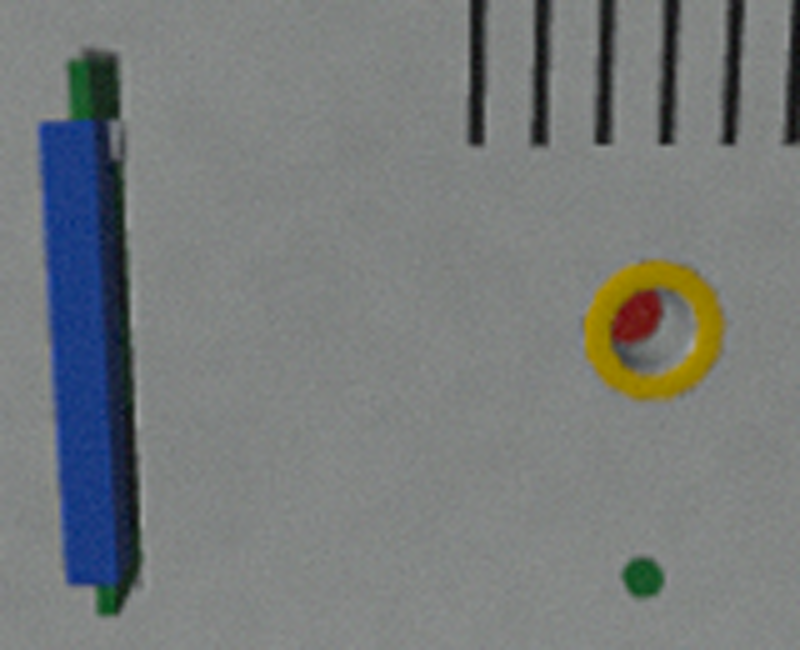

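View pics/w1b.png

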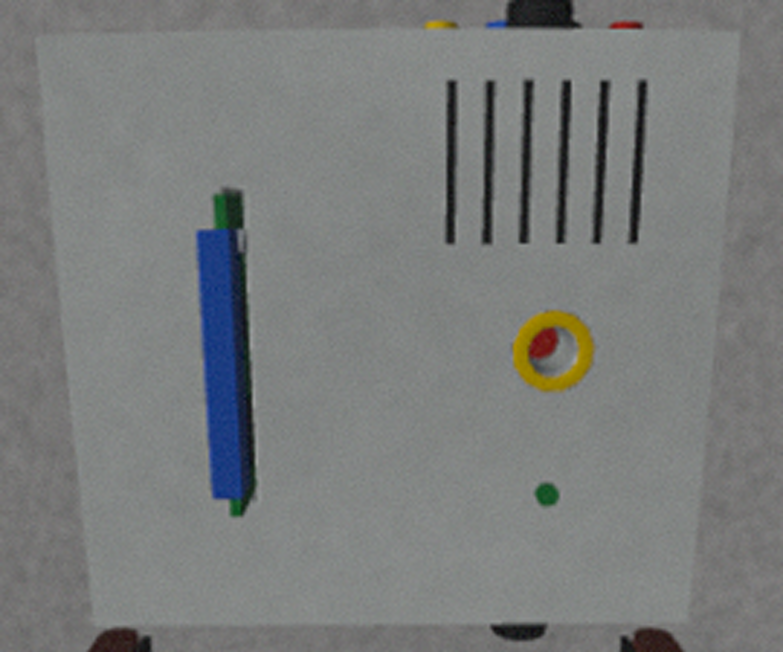

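View pics/w1c.png

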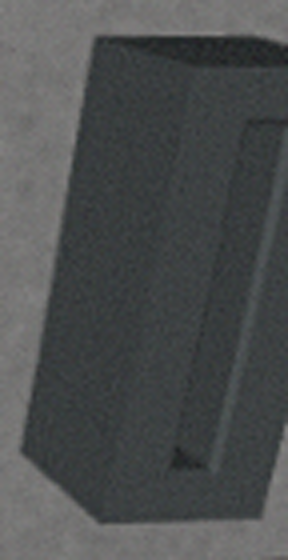

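w1: bar top corners at w1a (40,123),(95,123),(118,585),(67,585); ring centre (654,330); unit corners visible at w1b.

```bash
python3 - <<'E'
from h import *
np.set_printoptions(precision=1,suppress=True)
T=np.load('pics/w1_T.npy')
def c(o,s,pts): return [np.array(o)+(np.array(p)+.5)/s-.5 for p in pts]
def f(n,o,s,pts,z):
    P=np.array([onz('wrist',u,z,T) for u in c(o,s,pts)]);print(n,P[:,:2].tolist(),P.mean(0));return P
b=f('bar',(185,75),5,[(40,123),(95,123),(118,585),(67,585)],132)
d=(b[0]+b[1]-b[2]-b[3])/2; print('bar len',np.linalg.norm(d),'ang',np.degrees(np.arctan2(d[1],d[0])), 'w',np.linalg.norm(b[0]-b[1]),np.linalg.norm(b[2]-b[3]))
f('ring',(185,75),5,[(654,330)],93)
u=f('unit',(125,20),2.9,[(38,38),(740,30),(688,625),(95,627)],90)
e=[u[0]-u[3],u[1]-u[2]]; print([np.degrees(np.arctan2(v[1],v[0])) for v in e],[np.linalg.norm(v) for v in e],np.linalg.norm(u[0]-u[1]))
th=np.arctan2(*(e[0]+e[1])[[1,0]]); m=u.mean(0)
X=np.array([np.cos(th),np.sin(th),0]);Y=np.array([-np.sin(th),np.cos(th),0])
print('slot',m+50*Y,'hole',m-55*Y)
print('slot from ring via 105*Y', onz('wrist',c((185,75),5,[(654,330)])[0],93,T)+105*Y)
s=f('standtop',(440,145),4,[(190,68),(103,522),(262,518)],50)
d=s[0]-s[1];print(np.degrees(np.arctan2(d[1],d[0])),np.linalg.norm(d),np.linalg.norm(s[1]-s[2]))
f('slot near end',(440,145),4,[(175,468),(217,468)],50)
E
```

```text
bar [[566.1364387265818, 47.45767068967682], [568.4920367492681, 38.66658463201378], [492.02903022373755, 17.221041337411105], [489.6073395636565, 26.0349083330705]] [529.1  32.3 132. ]
bar len 79.44223692783504 ang 15.652843377632802 w 9.101210695161447 9.140505296223928
ring [[557.2866771596945, -68.76126055115155]] [557.3 -68.8  93. ]
unit [[607.9916657405166, 116.23952349754808], [668.5438708477695, -94.85514256606324], [474.39210836061807, -149.96914073861583], [415.12291745459225, 62.33077582001786]] [541.5 -16.6  90. ]
[np.float64(15.616210329557457), np.float64(15.847691181183196)] [np.float64(200.2610974241849), np.float64(201.822842293511)] 219.6076674068062
slot [528.   31.6  90. ] hole [556.4 -69.5  90. ]
slot from ring via 105*Y [528.8  32.3  93. ]
standtop [[585.8244384107711, -277.8632623154135], [443.2700611773104, -320.88563265947937], [458.0697427956508, -374.28549632514444]] [ 495.7 -324.3   50. ]
16.79361500082628 148.90491871809263 55.412778449702905
slot near end [[467.19493007012426, -335.3504324166153], [470.7615578847369, -349.4391816861742]] [ 469.  -342.4   50. ]
```

```bash
python3 - <<'E'
from h import *
T=np.load('pics/w1_T.npy')
for x in(-10,0,10):
  X=np.array([[x,44,80,1],[x,-44,80,1]]); print(x,proj('wrist',(T@X.T).T[:,:3],T))
crop('w1','w1d',125,220,395,384,2.9)
E
```

```text
-10 [[338.98997217 267.74669787]
 [182.39817507 267.74267318]]
0 [[340.45572268 251.73815083]
 [181.0518455  251.72586449]]
10 [[341.94794513 235.13278068]
 [179.68121774 235.11134111]]
```

View pics/w1d.png

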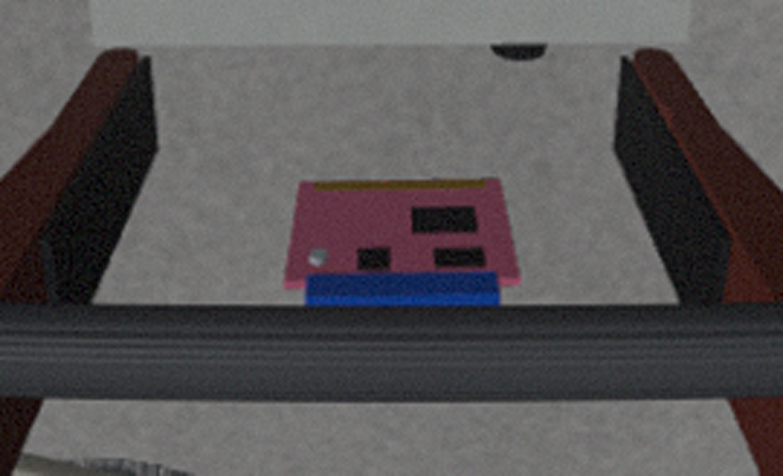

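The pads appear about 2.3 px left of where calibration predicts, so I apply about 1.5 mm tool-y correction and check close up.

```bash
python3 - <<'E'
from h import *
a=np.radians(15.7)
env.reach([529.4,30.7,222],down(a)); st()
snap('wrist','w2'); crop('w2','w2a',125,120,395,330,2.9)
E
```

```text
t3.26 pos [529.55  30.95 222.2 ] F [ 0.19 -0.34 -0.01] M [-0.049  0.071 -0.017] w88.15 q [ 0.036  0.399  1.896 -0.     0.847  1.332]
```

View pics/w2a.png

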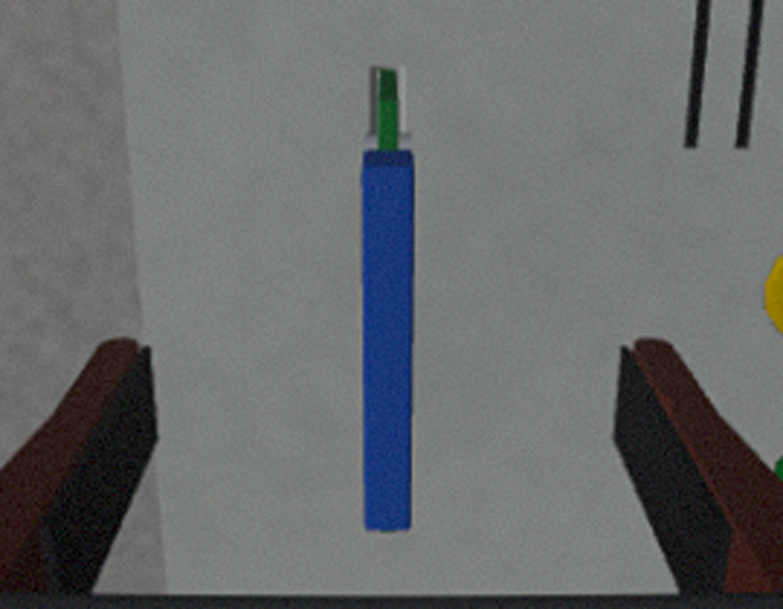

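```bash
python3 - <<'E'
from h import *
T=np.load('pics/w2_T.npy')
for uv in [(258.6,177.2),(258.6,302.5)]:
    P=onz('wrist',uv,132,T); print(P, np.linalg.inv(T)@np.r_[P,1])
E
```

```text
[567.38089845  42.92060607 132.        ] [39.72451495 -1.23214416 90.17773683  1.        ]
[490.6067938   21.11956261 132.        ] [-40.08485749  -1.1328037   90.23104728   1.        ]
```

```bash
python3 - <<'E'
from h import *
a=np.radians(15.7)
env.move_l([530,30.9,184.5],rate=80); st()
set_gripper(14); st()
set_gripper(0); st()
E
```

```text
t3.92 pos [530.08  30.78 184.5 ] F [-0.95 -0.19 -0.4 ] M [-0.001  0.124  0.022] w87.65 q [ 0.036  0.46   1.914 -0.     0.767  1.333]
t5.12 pos [530.    30.88 184.47] F [ 0.04 -0.09  0.27] M [-0.01   0.098 -0.042] w13.85 q [0.036 0.46  1.914 0.    0.767 1.333]
t5.37 pos [530.03  30.85 184.52] F [-0.18  0.2   0.43] M [-0.094  0.172 -0.005] w9.90 q [ 0.036  0.46   1.914 -0.     0.767  1.333]
```

```bash
python3 - <<'E'
from h import *
print(env.move_l([530.0,30.9,196],rate=40,f_stop=15)); st()
print(env.move_l([530.0,30.9,272],rate=100,f_stop=15)); st()
# view stand: hover short of it
a=np.radians(16.8)
s=np.array([525,-323,0]); X=np.array([np.cos(a),np.sin(a),0]);Y=np.array([-np.sin(a),np.cos(a),0])
env.reach(s-35*X+75*Y+[0,0,300],down(a)); st()
snap('wrist','w3'); snap('side','s3')
E
```

```text
False
t5.81 pos [530.14  30.92 196.38] F [-0.06  0.78 -1.07] M [-0.043  0.177 -0.068] w10.00 q [0.036 0.44  1.909 0.    0.791 1.333]
False
t6.72 pos [529.6   30.88 271.46] F [-0.51  1.07 -0.95] M [-0.041  0.205  0.037] w10.00 q [ 0.036  0.327  1.863 -0.     0.952  1.333]
t7.87 pos [ 469.99 -260.57  299.64] F [-0.17  0.15 -0.73] M [-0.04   0.126  0.026] w9.28 q [-0.529  0.299  1.826  0.     1.017  0.749]
```

View pics/w3.png

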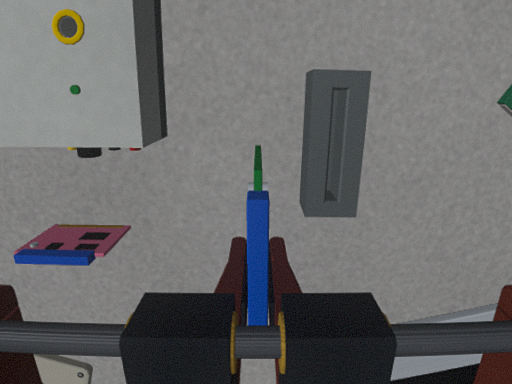

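View pics/s3.png

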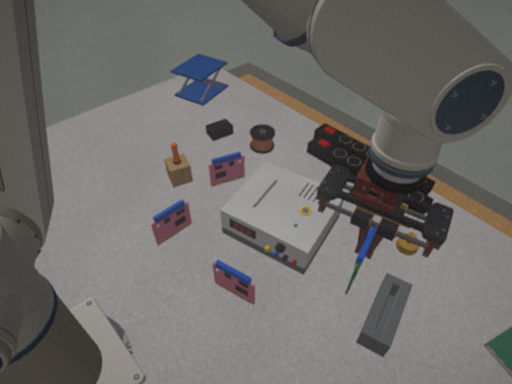

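The board is held and clear of the unit; the stand is visible at w3 (305–370, 70–216).

```bash
python3 - <<'E'
from h import *
crop('w3','w3a',285,55,385,230,3.4)
E
```

```text
(no output)
```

View pics/w3a.png

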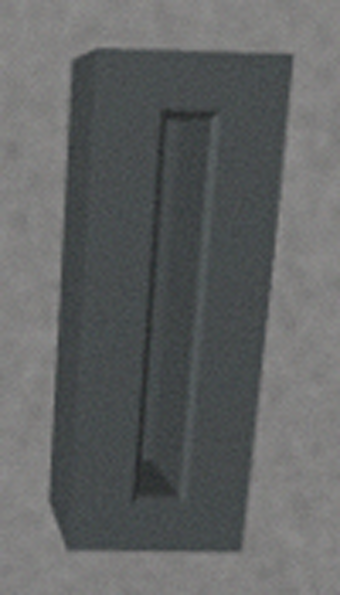

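```bash
python3 - <<'E'
from h import *
T=np.load('pics/w3_T.npy')
g=lambda pts:np.array([onz('wrist',np.array([285,55])+(np.array(p)+.5)/3.4-.5,50,T) for p in pts])
for pts in ([(163,112),(218,112),(183,500),(135,500)],[(97,50),(293,55),(242,550),(67,550)]):
    P=g(pts); d=(P[0]+P[1]-P[2]-P[3])/2; print(P.mean(0),np.degrees(np.arctan2(d[1],d[0])),np.linalg.norm(d),np.linalg.norm(P[0]-P[1]),np.linalg.norm(P[2]-P[3]))
E
```

```text
[ 522.4129813 -325.8809526   50.       ] 16.073703621390717 116.36417805641578 15.780180864597064 15.184064337114028
[ 522.12146044 -326.04688908   50.        ] 16.039709766436655 149.32774038224989 55.63158751425436 56.18803604540061
```

```bash
python3 - <<'E'
from h import *
a=np.radians(16.1)
env.reach([524,-326.2,212],down(a)); st(); env.hold(0.2); st()
snap('side','s4')
print(env.move_l([524,-326.2,160],rate=70,f_stop=6)); st()
E
```

```text
t8.53 pos [ 523.8  -325.2   211.69] F [ 0.48  0.85 -0.98] M [ 0.001  0.145 -0.029] w9.83 q [-0.575  0.524  1.708  0.     0.912  0.714]
t8.72 pos [ 524.18 -325.61  213.85] F [ 0.43 -0.5  -1.4 ] M [-0.007  0.127  0.   ] w9.61 q [-0.575  0.52   1.708  0.     0.912  0.714]
False
t9.67 pos [ 524.19 -326.35  160.17] F [-0.72 -0.02 -1.03] M [-0.08   0.142 -0.047] w10.13 q [-0.576  0.597  1.727 -0.     0.817  0.714]
```

```bash
python3 - <<'E'
from h import *
print(env.move_l([524,-326.2,149.5],rate=25,f_stop=4)); st()
snap('side','s5'); snap('wrist','w5'); crop('s5','s5a',330,240,450,370,5)
E
```

```text
True
t10.04 pos [ 524.51 -326.59  152.27] F [ 0.16 -0.97  3.94] M [-0.139  0.188  0.023] w9.79 q [-0.576  0.609  1.729 -0.     0.802  0.714]
```

View pics/s5a.png

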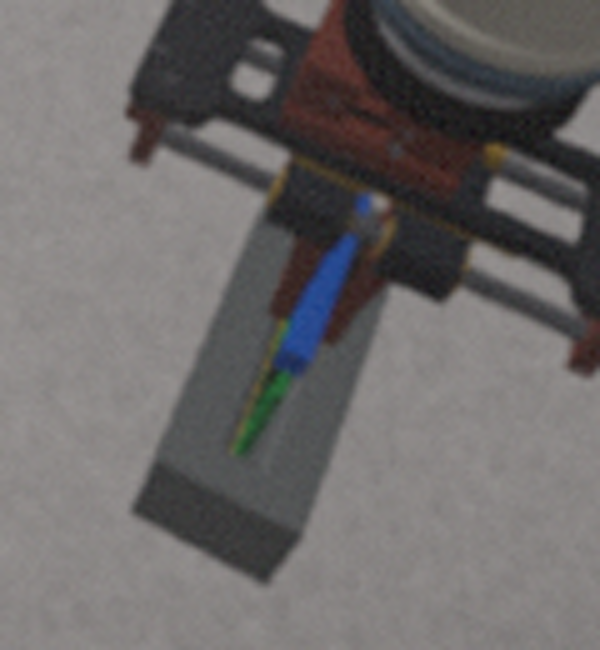

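View pics/w5.png

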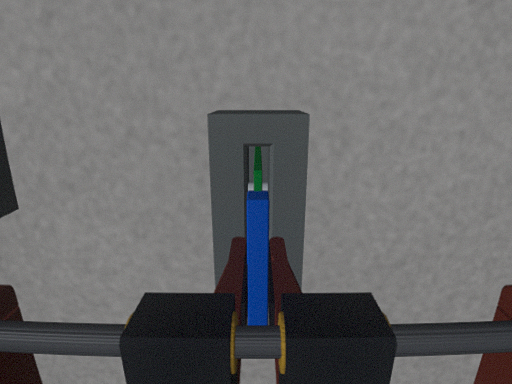

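```bash
python3 - <<'E'
from h import *
set_gripper(88); env.hold(0.2); st()
print(env.move_l([524,-326.4,270],rate=150)); st()
snap('wrist','w6')
snap('side','s6'); crop('s6','s6a',330,240,450,370,4.5)
E
```

```text
t11.60 pos [ 523.87 -326.1   151.57] F [0.08 0.32 0.47] M [-0.032  0.164 -0.015] w88.09 q [-0.576  0.61   1.73   0.     0.802  0.714]
False
t12.54 pos [ 523.52 -326.1   269.15] F [ 0.51  0.16 -0.56] M [-0.058  0.129 -0.02 ] w87.92 q [-0.576  0.45   1.673 -0.     1.02   0.713]
```

View pics/s6a.png

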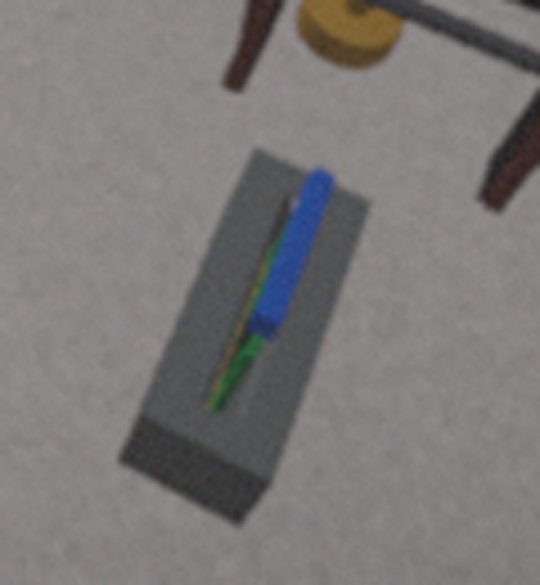

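View pics/w6.png

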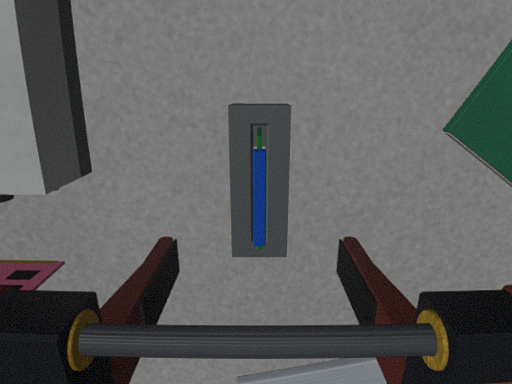

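The board stands upright, centred in the slot, and is released. Next is the pin.

```bash
python3 - <<'E'
from h import *
for uv,z in [((320,195),92),((311,233),0),((296,133),92),((296,170),0)]: print(uv,onz('scene',uv,z)[:2])
a=np.radians(15.7); X=np.array([np.cos(a),np.sin(a),0])
env.reach(np.array([452.5,296,290])-25*X,down(a)); st()
snap('wrist','w7')
E
```

```text
(320, 195) [520.51471367 205.61347601]
(311, 233) [579.53177619 191.31553069]
(296, 133) [305.61674499 138.42589447]
(296, 170) [366.71405714 145.41836035]
t14.87 pos [428.93 288.74 289.98] F [ 0.9  -0.4   0.62] M [-0.026  0.147 -0.021] w87.82 q [ 0.57   0.282  1.878 -0.     0.982  1.867]
```

View pics/w7.png

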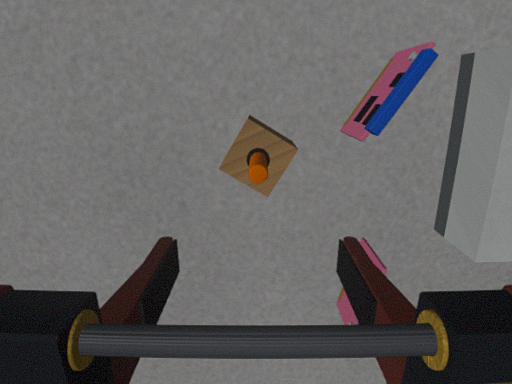

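```bash
python3 - <<'E'
from h import *
crop('w7','w7a',210,105,310,205,6)
T=np.load('pics/w7_T.npy')
for uv,z in [((258.5,174.5),122),((258,158),64)]:
    P=onz('wrist',uv,z,T); print(P,np.linalg.inv(T)@np.r_[P,1])
E
```

```text
[450.32854213 295.82148373 122.        ] [ 22.49764175  -1.06305852 167.98185438   1.        ]
[452.30776334 296.70832016  64.        ] [ 24.63508509  -1.38952812 225.98210049   1.        ]
```

View pics/w7a.png

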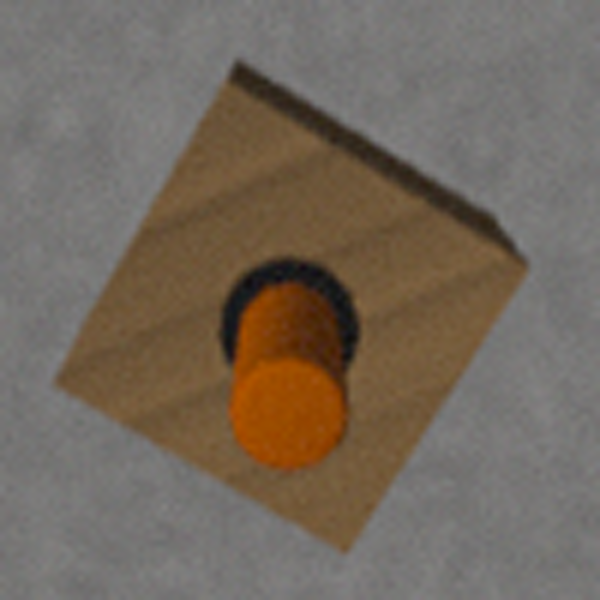

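```bash
python3 - <<'E'
from h import *
a=np.radians(15.7)
env.reach([453,295.7,215],down(a))
set_gripper(50)
snap('wrist','w8'); crop('w8','w8a',125,120,395,330,2.9)
E
```

```text
(no output)
```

View pics/w8a.png

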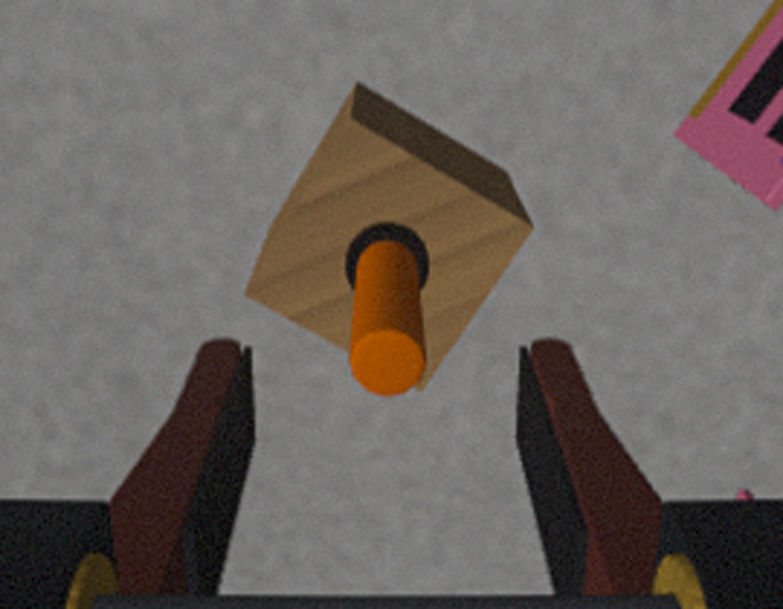

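```bash
python3 - <<'E'
from h import *
T=np.load('pics/w8_T.npy')
P=onz('wrist',(258.3,244.7),122,T); print(P,np.linalg.inv(T)@np.r_[P,1])
env.move_l([453,295.7,154],rate=80); st()
set_gripper(22); st(); set_gripper(0); st()
E
```

```text
[450.78486058 296.48681592 122.        ] [-1.86924483 -1.35001244 92.99441535  1.        ]
t17.04 pos [453.25 295.87 154.26] F [-0.8  -0.01 -0.  ] M [ 0.011  0.157 -0.043] w49.76 q [0.556 0.522 1.903 0.    0.716 1.853]
t17.68 pos [453.01 295.7  154.03] F [-0.67  0.05 -0.19] M [-0.017  0.147  0.006] w21.81 q [0.556 0.523 1.903 0.    0.716 1.853]
t17.95 pos [452.97 295.68 153.96] F [-0.31 -0.13 -0.62] M [-0.032  0.203 -0.005] w15.28 q [ 0.556  0.523  1.903 -0.     0.716  1.853]
```

```bash
python3 - <<'E'
from h import *
a=np.radians(15.7)
print(env.move_l([453,295.7,265],rate=120,f_stop=15)); st()
env.reach([559.3,-69.7,260],down(a)); env.hold(.3); st()
snap('wrist','w9'); snap('scene','sc9'); snap('side','s9')
crop('w9','w9a',165,90,345,290,3); crop('sc9','sc9a',180,140,250,220,7); crop('s9','s9a',260,150,350,240,6)
E
```

```text
False
t19.02 pos [452.61 295.44 264.31] F [-0.12 -0.43 -0.64] M [-0.051  0.143 -0.035] w15.46 q [ 0.556  0.351  1.847 -0.     0.945  1.853]
t20.74 pos [559.36 -68.97 260.04] F [ 0.21 -0.5   0.63] M [-0.038  0.133  0.031] w15.86 q [-0.144  0.388  1.8    0.     0.953  1.152]
```

View pics/w9a.png

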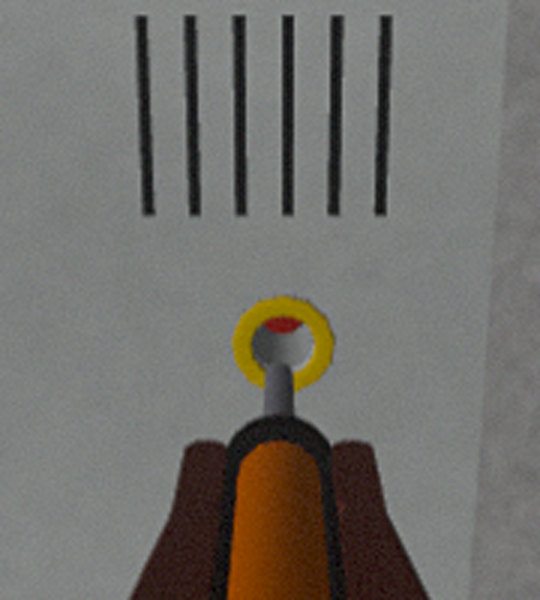

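View pics/sc9a.png

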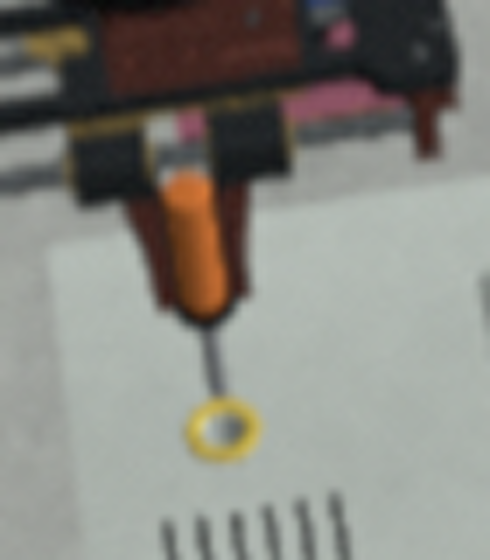

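View pics/s9a.png

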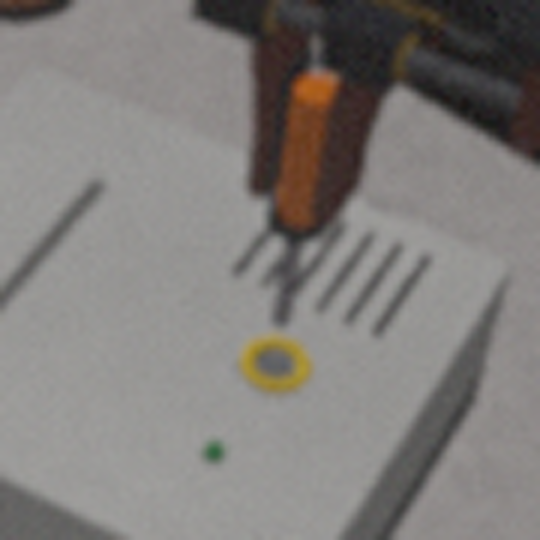

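```bash
python3 - <<'E'
from h import *
T=np.load('pics/w9_T.npy')
a=np.radians(15.7);Rm=np.array([[np.cos(a),np.sin(a)],[-np.sin(a),np.cos(a)]])
for n,o,s,t,r in [('wrist',(165,90),3,(281,368),(284,343)),('scene',(180,140),7,(218,392),(223.5,430)),('side',(260,150),6,(282,321),(276,365))]:
    f=lambda p,z:onz(n,np.array(o)+(np.array(p)+.5)/s-.5,z,T)
    A=f(t,114);B=f(r,93); print(n,'tip',A[:2],'ring',B[:2],'ring-tip',(B-A)[:2],'unit frame',Rm@(B-A)[:2])
E
```

```text
wrist tip [558.07286286 -68.06844903] ring [557.75262826 -69.03963373] ring-tip [-0.3202346 -0.9711847] unit frame [-0.57109022 -0.84829587]
scene tip [557.9405071  -68.77964317] ring [559.71633572 -68.62566124] ring-tip [1.77582862 0.15398193] unit frame [ 1.75124313 -0.33230288]
side tip [560.65113881 -69.83159917] ring [558.49153049 -71.96671403] ring-tip [-2.15960832 -2.13511486] unit frame [-2.65680013 -1.47106648]
```

Tip-to-ring offsets average about (−0.2, −1.0) mm, within the ±4.5 mm clearance. I shift slightly and go down guarded.

```bash
python3 - <<'E'
from h import *
print(env.move_l([559.1,-70.4,236],rate=60,f_stop=5)); st()
snap('side','s10');snap('wrist','w10')
crop('w10','w10a',165,90,345,290,3); crop('s10','s10a',260,150,350,240,6)
E
```

```text
False
t21.44 pos [558.98 -70.42 235.55] F [ 0.26 -0.05 -1.02] M [-0.002  0.18  -0.002] w15.41 q [-0.146  0.422  1.816  0.     0.904  1.15 ]
```

View pics/w10a.png

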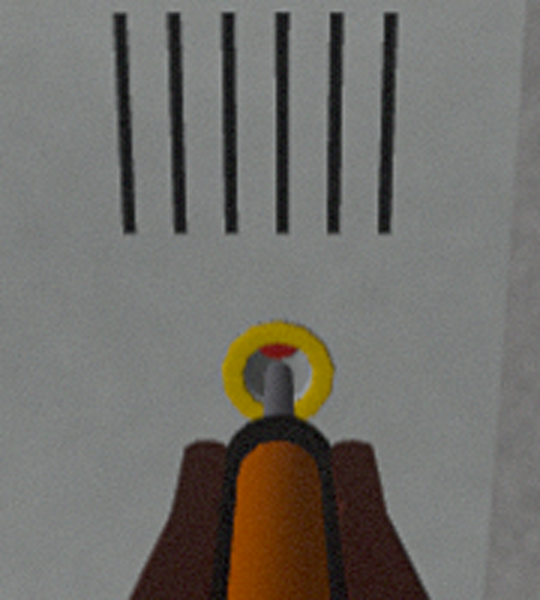

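View pics/s10a.png

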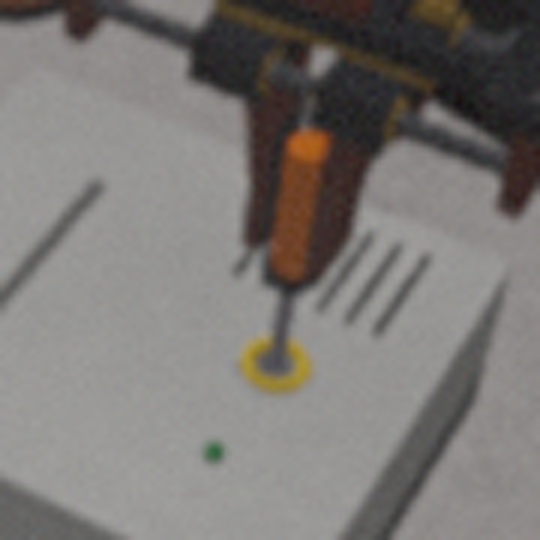

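The tip is inside the ring mouth, centred (w10a tip 278,365; ring centre 278,372). Now pressing.

```bash
python3 - <<'E'
from h import *
print(env.move_l([559.1,-70.4,212],rate=40,f_stop=4)); env.hold(.2); st()
for z in (207,205,203.5):
    r=env.move_l([559.1,-70.4,z],rate=12,f_stop=8); st()
    if r: break
E
```

```text
False
t22.49 pos [559.25 -70.43 212.28] F [-0.27 -0.7  -0.49] M [-0.062  0.115 -0.049] w15.60 q [-0.146  0.456  1.829 -0.     0.856  1.15 ]
t23.06 pos [559.16 -70.42 207.06] F [0.27 0.4  2.08] M [ 0.008  0.19  -0.027] w15.65 q [-0.146  0.463  1.832  0.     0.846  1.15 ]
t23.38 pos [559.2  -70.41 205.07] F [0.32 0.46 3.31] M [0.029 0.143 0.027] w15.58 q [-0.146  0.466  1.833  0.     0.842  1.15 ]
t23.65 pos [559.19 -70.42 203.55] F [-0.16  0.24  3.11] M [ 0.013  0.127 -0.007] w15.54 q [-0.146  0.469  1.834  0.     0.839  1.15 ]
```

```bash
python3 - <<'E'
from h import *
def avg():
    F=[];Z=[]
    for _ in range(8):
        env.hold(.03); s=env.read_state();F.append(s['force']);Z.append(s['tool_pos'][2])
    return np.mean(F,0),np.mean(Z),s['time_s']
print(avg())
z=203.5
while z>199.5:
    z-=0.5; r=env.move_l([559.1,-70.4,z],rate=8,f_stop=9); F,Z,t=avg(); print(z,r,F.round(2),Z.round(2),round(t,2))
    if F[2]>7.5 or r: break
E
```

```text
(array([ 0.13355465, -0.02136394,  3.16442112]), np.float64(203.58057262445124), 23.9167)
203.0 False [0.06 0.12 3.58] 203.04 24.43
202.5 False [0.46 0.07 3.61] 202.52 24.95
202.0 False [0.42 0.08 4.  ] 202.03 25.47
201.5 False [-0.56  0.23  6.68] 201.78 25.98
201.0 False [-1.04  0.48 10.22] 201.66 26.5
```

```bash
python3 - <<'E'
from h import *
env.move_l([559.1,-70.4,201.35],rate=8); 
F=[]
for _ in range(12):
    env.hold(.05); s=env.read_state(); F.append(np.r_[s['force'],s['tool_pos'][2],s['width']])
print(np.mean(F,0).round(2)); st()
snap('scene','sc11'); snap('side','s11'); crop('s11','s11a',200,130,440,370,2.5)
E
```

```text
[-6.5000e-01  2.0000e-01  7.6000e+00  2.0175e+02  1.5550e+01]
t27.35 pos [559.22 -70.42 201.74] F [-0.28 -0.23  7.51] M [0.024 0.298 0.017] w15.51 q [-0.146  0.471  1.834  0.     0.835  1.15 ]
```

View pics/s11a.png

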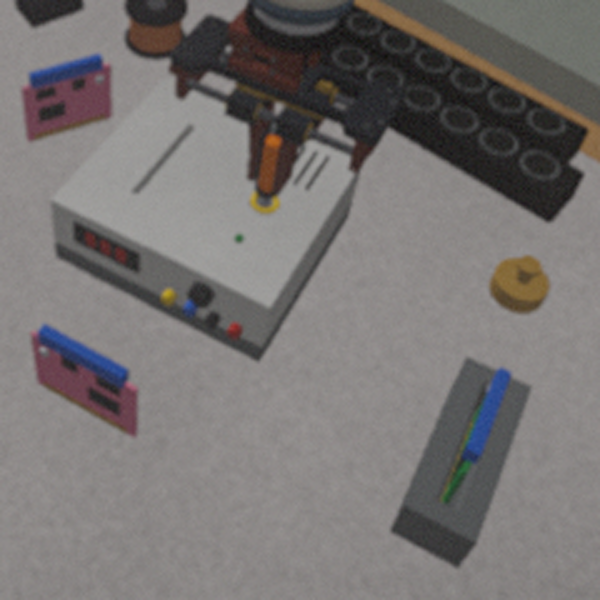

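View pics/sc11.png

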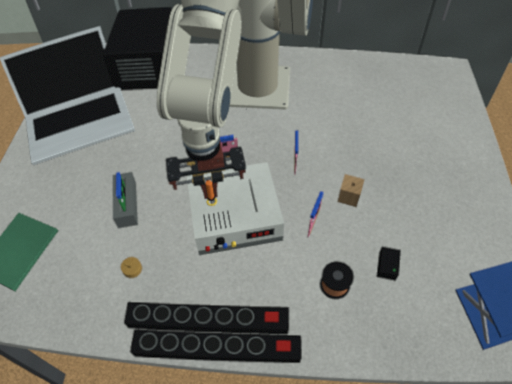

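```bash
python3 - <<'E'
from h import *
print(workorder.sign_off())
E
```

```text
the job is handed in; nothing more can be done
None
```

The job is done and handed in at about 27 s of the 53 s allowed. No verdict was reported.

- **Board:** I pulled the green board straight up out of the unit and lowered it into the stand's slot. It touched bottom at TCP height 152.3 mm, against 152.5 mm expected. I let go of it before touching the pin, and the last pictures show it standing upright in the slot.
- **Pin and button:** I took the pin from its holder and put its tip through the yellow ring. Force rose gently to about 4 N over roughly 6 mm of travel, then climbed steeply at TCP height about 201.8 mm, against 202 mm expected, which is the hard stop.
- **Press force:** It peaked at about 10 N for a moment while I was finding the stop. I eased back to about 7.6 N and held it there, above the 4.5 N needed, with the pin still gripped (width 15.5 mm).
- **Bystanders:** The coil, weight and adapter appear where they were in the last pictures, and so do the decoy boards, except one mostly hidden behind the gripper at the end.
- **Measurements that disagreed:** The cameras differed by 2 to 5 mm on some points. The wrist camera was also about 1.2 mm off sideways, which I corrected from the position of the finger pads. I judged the button's full travel from force and height, because the pin hides the button from the cameras.

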